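# Bring a scissor jack up under an overhanging turbine housing and clamp it

## Robot

A 6-joint arm with a two-finger parallel gripper is mounted at the origin on a cart in front of the work surface, level with it; the furniture and walls round the work are solid. World frame = base frame: x ahead of the robot, y to its left, z up, the work surface at z = 0. Lengths are in m, angles in rad, forces in N, time in s.
With the tool pointing down it reaches from about 0.25 to 0.775 m from the base axis. Payload 4 kg.
Tool frame: the origin (TCP) lies at the centre of the arm's flange, where the gripper is bolted on; the fingertips stand 199 mm ahead of it and the grasp point (between the pads) lies 180 mm ahead of it (robot.tcp_to_tips is the z of the fingertips in the tool frame, in m); z points along the fingers, y is the line along which they close (so a half turn about z gives the same grasp; the last joint's range is limited). The gripper opens to 94 mm and grips with 3 to 60 N. Pads are 16 mm wide; open, the fingers measure 119 mm over their backs; the gripper's body (75 mm by 177 mm) begins 78 mm behind the grasp point.
Start: joints at [1.132, 0.087, 1.371, -0, 1.684, -0.103], TCP at [0.181, 0.519, 0.405] pointing down, gripper open.
Joint ranges: [-3.1, 3.1], [-0.76, 2.03], [0.27, 2.55], [-1.08, 4.22], [0.17, 2.65], [-2.57, 2.57]. Speed limits (rad/s): [2.79, 2.79, 3.14, 3.14, 3.14, 3.14].

## Interface

Orientations are given as [roll, pitch, yaw] about the fixed x, y, z axes, in that order (R = Rz(yaw) Ry(pitch) Rx(roll)).
In Python, from bench import robot gives the robot as it stands.
- The arm moves only by the tool play_rows, never from a script. Its arguments are lists of equal length, an entry for each row: "translation": the shift along the tool's x, y, z scaled (see below), a list of three; "twist": the turn, a rotation vector about the tool's x, y, z scaled (see below), a list of three; "gripper": the opening, from -1 (shut) to 1 (fully open). A call has 1 to 8 rows; each row shifts and turns the commanded pose from where the row before left it, along the tool's axes as they then stand; what a row does not reach is not made up. The controller multiplies each number of a shift by 0.04 m and each number of a turn by 0.1 rad. A row lasts 1/10 s, in which the tool goes at most 50 mm and 8.59 degrees, less where a joint would pass 70% of its speed; a pose out of reach is approached as far as the arm can. A call with a number of a shift or a turn outside -1 to 1 is refused whole. A call with a gripper value outside its range is refused whole. The fingers move at their own pace and stop on an object; the grip force is fixed at half the most. Time passes only in rows, so rows that do not move let the fingers close. It gives the time, the measured TCP pose, the force, the opening and the grip force at its end, in the units of the state.
- robot.get_obs(): the state, without advancing time (a new reading comes with each control period).
- robot.snapshot(name): name is "scene" or "top" or "wrist"; returns the picture (384x512x3 uint8, red, green, blue); there is no depth.
- robot.camera_model(name): a dict with "camera_matrix" (3x3 intrinsics, pixels), "rvec" (rotation vector, rad) and "tvec" (3), from world to camera coordinates, as OpenCV has them. Camera axes: x right, y down, z forward; pixel columns grow to the right and rows downward; lengths in m; the calibration is good to about 2 mm. A picture is of the moment at which its call begins: read the wrist's pose just before it. camera_model takes no time and is no camera call; for the wrist camera it gives the pose at the moment of the call.
- robot.close_job(): hands the job in; it is judged then, once.
Trained networks look in the newest picture that a camera, given by its name, has taken for a name from the list of things; names that differ only in an ending like _2 or _b are one class to them, and where a whole thing is asked for, a point or a joint stands for the part that bears it (a point fixed in the world has none). Each returns a list of dicts, best first, with "score" (0 to 1); they miss things now and then, are a little off and sometimes report something else, mostly with a low value. They report only what shows in the picture. A call takes as long as a camera call.
- robot.recognise(name, camera): "centre" ([x, y, z] in m, in world coordinates, good to about 4 mm: the middle of the surface that is visible of it).
- robot.spot_point(name, camera): "centre" ([x, y, z] in m, in world coordinates, good to about 4 mm: a listed point, or the origin of a listed thing).
The state is a dict: "time": time; "joint_positions": joint angles; "qvel": joint speeds; "joint_torque": joint torques, N m; "tool_pos": TCP position; "ee_rot": TCP orientation; "wrist_force": force on the tool from outside, world axes, zero at the start; "wrist_torque": the same for the moment, N m; "width": finger opening in m; "finger_force": force on a finger pad.
Only numpy, scipy, OpenCV 4.12 (cv2) and the standard library are available. Lean on these libraries where they do the work, as an engineer would, in place of code of your own. Each camera call takes 0.05 s, during which the arm holds its last target. There are 200 camera calls.

## Task

Swing up the red clamp lever of the scissor jack to free its screw, wind the black handwheel clockwise until the platform just takes up the turbine housing above it (firmly touching, but lifting it by no more than 3 mm), then swing the lever fully down again so that the jack stays clamped, and let go. Do not lean on the housing, and leave the can, the bottle, the tape and the small wheel standing around it where they are.

Things in the scene. Friction and masses are not known exactly. Their poses are not given: they have to be found in the camera images.
- jack: Fixed scissor lab jack: grey base plate 130 (x) x 112 (y) x 16 mm on rubber feet, aluminium scissor arms, grey platform. Origin: centre of the base's underside on the worktop. x points from the handwheel to the back of the jack, y to the left, z up; the axes of handwheel and clamp lever are parallel to x. It stands turned by up to 0.3 rad.
- jack_platform: The jack's platform, a 112 x 116 mm plate with a black rubber top; it rises when the handwheel is wound. Origin: on its pivots, 14 mm below its top.
- platform_top (a point): Centre of the top face of the jack's platform.
- jack_wheel (a joint): Angle of the black handwheel (rim 84 mm across) on the front of the jack, rad. Grows clockwise as the robot sees it, which raises the platform by about 1.9 mm per rad (12 mm a turn). At 0 the handle is straight above the hub, at pi/2 towards the jack's -y (right). It turns with about 0.05 N m and stays where it is left; while the clamp lever is down it is held fast.
- wheel_hub (a point): Point on the handwheel's axis, in the plane of its rim. As the wheel is wound up, the hub and the lever's pivot rise by half as much as the platform.
- wheel_handle (a point): Grip point of the handwheel's handle, a black revolving sleeve 14 to 15 mm thick and 42 mm long that juts out towards the robot (the jack's -x), parallel to the wheel's axis and 34 mm from it. This point lies 30 mm in front of the plane of the rim and 17 mm behind the sleeve's end. The sleeve spins freely, so that it can be held in one attitude while it goes round.
- jack_lock (a joint): Angle of the red clamp lever left of the handwheel, rad: 0 = fully down (25 degrees below level), screw clamped; 0.87 = fully up (25 degrees above level), screw free. It takes about 0.15 N m and stays where it is left.
- lever_pivot (a point): Point on the lever's pivot axis, at the depth of lever_grip; 40 mm to the left (the jack's +y) of the wheel's axis, at the same height.
- lever_grip (a point): Grip point of the lever: a fixed red rod 15 mm thick that juts out towards the robot (the jack's -x), parallel to the pivot axis and 75 mm from it. This point lies 28 mm in front of the lever's arm (a round bar 10 mm thick that leads to the pivot) and 16 mm behind the rod's end.
- turbine_housing: Grey cast turbine housing, 189 (fore and aft) x 114 x 168 mm, bolted by its square flange to a blue angle plate behind the jack; it overhangs the platform and reaches forward to about 105 mm in front of the platform's centre, almost over the handwheel's handle, so that only a tilted tool gets at the wheel. Origin: at the height of its underside, about 20 mm behind its lowest point.
- housing_underside (a point): Lowest point of the turbine housing, over the platform; about 150 mm above the worktop as long as nothing lifts it.
- mount (a joint): How far the housing and its steel flange plate have been lifted off their stop, m: 0 = resting on the stop, up to 0.014. The bolts are slack; about 14 N lift it.
- spray_cleaner: Loose upright white spray can, 66 mm diameter, 236 mm tall; origin at the centre of its underside. Stays where it is.
- dropper_bottle: Loose upright white bottle with a yellow nozzle, 45 mm diameter, 136 mm tall; origin at the centre of its underside. Stays where it is.
- masking_tape: Loose roll of masking tape standing on its edge, 48 (x) x 121 (y) x 120 mm (z); origin at the centre of its underside. Stays where it is.
- compressor_wheel: Loose small milled metal wheel, 49 mm across, 26 mm tall; origin at the centre of its underside. Stays where it is.

How it is judged:
By the outcome, as a careful person would: the job done as asked, in the order asked, and still so for the second after the job is handed in, with the robot touching nothing.
It also fails if it takes over 64 s, if anything falls off the work surface, if the arm or the gripper's body presses on something with over 40 N, if the wrist force passes 120 N, or if a joint passes its speed limit or range.

## Working session

There is one attempt and no reset: what is moved stays moved. The work goes in short steps, Python scripts to look and compute and a tool call to move; the robot and the scene stay as the last step left them, time stands still between calls to the robot, and variables do not carry over. Pictures are saved under pics/ and viewed, at most 10 in all, crops included, and the job is handed in when it is done.

Besides the shell and the picture viewer there is one more tool, called after "Emit:" in YAML: its name, and indented under it one key for each argument. play_rows: Moves the arm, as the interface text tells. Its arguments: {"type":"object","properties":{"translation":{"type":"array","items":{"type":"array","items":{"type":"number","minimum":-1,"maximum":1}}},"twist":{"type":"array","items":{"type":"array","items":{"type":"number","minimum":-1,"maximum":1}}},"gripper":{"type":"array","items":{"type":"number"}}},"required":["translation","twist","gripper"]}

```bash
ls; mkdir -p pics
python3 - <<'E'
from bench import robot
import cv2,numpy as np
o=robot.get_obs();print(o)
ims=[]
for c in("scene","top"):
    im=robot.snapshot(c);ims.append(im)
    for n in["wheel_hub","wheel_handle","lever_pivot","lever_grip","platform_top","housing_underside","jack","turbine_housing","spray_cleaner","dropper_bottle","masking_tape","compressor_wheel"]:
        r=robot.spot_point(n,c)
        print(c,n,[(np.round(x["centre"],3).tolist(),round(x["score"],2)) for x in r[:2]])
    m=robot.camera_model(c);R=cv2.Rodrigues(np.array(m["rvec"]))[0];print(-R.T@np.array(m["tvec"]).ravel(),R[2])
    cv2.imwrite(f"pics/{c}0.png",cv2.resize(im[:,:,::-1],(800,600)))
print(robot.get_obs()["time"])
E
```

```text
pics
{'time': 0.0, 'joint_positions': array([ 1.13191713e+00,  8.79452538e-02,  1.37223056e+00, -2.81913404e-05,
        1.68361557e+00, -1.03085197e-01]), 'qvel': array([ 0.00148419, -0.00175309, -0.00153646,  0.00014169,  0.00101726,
       -0.00032295]), 'joint_torque': array([ 2.04451262e-04, -3.40179420e+01, -3.02428687e+01,  7.18986872e-02,
        3.29064194e-02, -1.78091786e-04]), 'tool_pos': array([0.18118729, 0.51917769, 0.40352106]), 'ee_rot': array([-3.13940271e+00, -1.98384688e-04,  2.80579529e+00]), 'wrist_force': array([-0.91979216, -0.4772709 ,  0.60901074]), 'wrist_torque': array([ 0.02214236,  0.01435151, -0.07944323]), 'finger_force': 0.0, 'width': 0.0937857015685104}
scene wheel_hub [([0.582, -0.059, 0.075], 0.7)]
scene wheel_handle [([0.548, -0.078, 0.102], 0.51)]
scene lever_pivot [([0.558, -0.02, 0.074], 0.49)]
scene lever_grip [([0.551, 0.052, 0.043], 0.49)]
scene platform_top [([0.662, -0.048, 0.14], 0.73)]
scene housing_underside [([0.635, -0.058, 0.149], 0.62)]
scene jack [([0.659, -0.05, -0.001], 0.56)]
scene turbine_housing [([0.654, -0.055, 0.15], 0.7)]

[... 473 characters left out ...]
), ([0.552, -0.073, 0.108], 0.38)]
top lever_pivot [([0.556, -0.018, 0.073], 0.49)]
top lever_grip [([0.55, 0.048, 0.043], 0.48), ([0.577, -0.058, 0.076], 0.46)]
top platform_top [([0.662, -0.048, 0.138], 0.96)]
top housing_underside [([0.63, -0.059, 0.152], 0.58)]
top jack [([0.664, -0.05, 0.0], 0.72)]
top turbine_housing [([0.65, -0.055, 0.15], 0.75)]
top spray_cleaner [([0.661, -0.207, -0.001], 0.91), ([0.665, -0.046, -0.0], 0.36)]
top dropper_bottle [([0.529, -0.304, 0.001], 0.8)]
top masking_tape [([0.615, 0.163, -0.002], 0.72), ([0.549, -0.074, 0.106], 0.39)]
top compressor_wheel [([0.432, 0.082, 0.003], 0.8)]
[0.08510435 0.23074908 0.82678076] [ 0.56273936 -0.27506224 -0.77952882]
1.3
```

View pics/scene0.png

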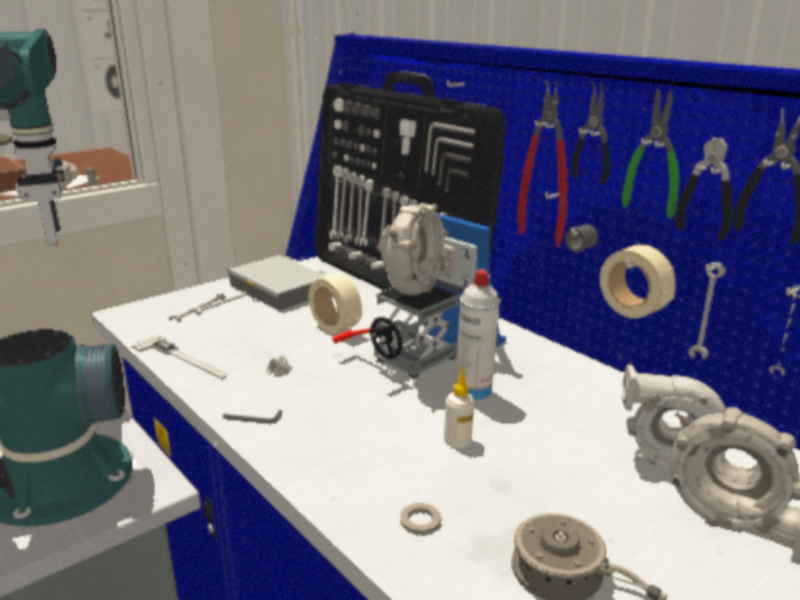

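View pics/top0.png

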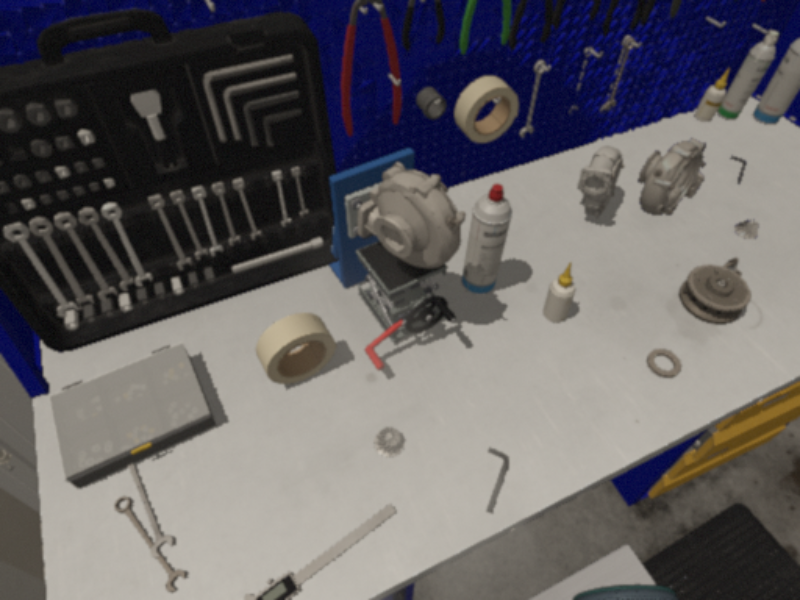

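The pictures agree with the networks. In the scene view the jack is at about (410,330), with the black wheel at (386,338) and the red lever hanging down-left at (350,335). The housing overhangs above the jack, the tape is left of it, and the can and bottle are right of it. The lever is down and the handle is near the top. I'll plan a tilted approach.

```bash
cat > h.py <<'E'
import numpy as np, json, cv2
from scipy.spatial.transform import Rotation as Ro
from bench import robot
def tool(psi,th):  # tilt th below horizontal, closing line along jack y
    z=np.array([np.cos(psi)*np.cos(th),np.sin(psi)*np.cos(th),-np.sin(th)]);y=np.array([-np.sin(psi),np.cos(psi),0])
    return np.column_stack([np.cross(y,z),y,z])
def cur():
    o=robot.get_obs();return np.array(o["tool_pos"]),Ro.from_euler("xyz",o["ee_rot"]).as_matrix(),o
def plan(wps,start=None):
    """wps: list of (pos TCP, R, nrows)"""
    p,R=(cur()[:2] if start is None else start);T=[];W=[]
    for P,Q,n in wps:
        p0,R0=p.copy(),R.copy();w=Ro.from_matrix(R0.T@Q).as_rotvec()
        for i in range(1,n+1):
            s=i/n;tp=p0+(P-p0)*s;tR=R0@Ro.from_rotvec(w*s).as_matrix()
            t=np.round(R.T@(tp-p)/.04,2);v=np.round(Ro.from_matrix(R.T@tR).as_rotvec()/.1,2)
            if max(abs(t).max(),abs(v).max())>1:print("OVER",t,v)
            p=p+R@(t*.04);R=R@Ro.from_rotvec(v*.1).as_matrix();T.append((t+0.).tolist());W.append((v+0.).tolist())
    for k in range(0,len(T),8):print(json.dumps({"translation":T[k:k+8],"twist":W[k:k+8]}))
    return p,R
E
python3 - <<'E'
from h import *
psi=.11;Q=tool(psi,.8);g=np.array([.5505,.05,.045])
plan([(g-.27*Q[:,2],Q,16)])
print(g-.27*Q[:,2])
E
```

```text
{"translation": [[-0.52, -0.63, 0.26], [-0.49, -0.64, 0.28], [-0.46, -0.66, 0.29], [-0.43, -0.68, 0.3], [-0.4, -0.69, 0.32], [-0.36, -0.7, 0.33], [-0.33, -0.72, 0.34], [-0.29, -0.73, 0.34]], "twist": [[-0.11, -0.47, -0.26], [-0.1, -0.48, -0.27], [-0.11, -0.47, -0.26], [-0.11, -0.47, -0.27], [-0.11, -0.48, -0.26], [-0.1, -0.47, -0.27], [-0.11, -0.48, -0.26], [-0.11, -0.47, -0.27]]}
{"translation": [[-0.26, -0.74, 0.35], [-0.22, -0.75, 0.35], [-0.18, -0.76, 0.36], [-0.15, -0.76, 0.35], [-0.11, -0.78, 0.35], [-0.07, -0.78, 0.35], [-0.04, -0.78, 0.34], [0.01, -0.79, 0.34]], "twist": [[-0.11, -0.47, -0.26], [-0.1, -0.48, -0.27], [-0.11, -0.47, -0.26], [-0.11, -0.47, -0.26], [-0.11, -0.48, -0.27], [-0.1, -0.47, -0.26], [-0.11, -0.47, -0.27], [-0.11, -0.48, -0.26]]}
[0.36352611 0.02934951 0.23868614]
```

Emit:
play_rows:
  translation:
    - [-0.52, -0.63, 0.26]
    - [-0.49, -0.64, 0.28]
    - [-0.46, -0.66, 0.29]
    - [-0.43, -0.68, 0.3]
    - [-0.4, -0.69, 0.32]
    - [-0.36, -0.7, 0.33]
    - [-0.33, -0.72, 0.34]
    - [-0.29, -0.73, 0.34]
  twist:
    - [-0.11, -0.47, -0.26]
    - [-0.1, -0.48, -0.27]
    - [-0.11, -0.47, -0.26]
    - [-0.11, -0.47, -0.27]
    - [-0.11, -0.48, -0.26]
    - [-0.1, -0.47, -0.27]
    - [-0.11, -0.48, -0.26]
    - [-0.11, -0.47, -0.27]
  gripper: [0, 0, 0, 0, 0, 0, 0, 0]

```text
time: 2.1
tool_pos: [0.2724, 0.2731, 0.3215]
ee_rot: [3.094, 0.388, 3.013]
wrist_force: [0.5, -0.2, 0.4]
width: 0.0471
finger_force: 0.0
```

Emit:
play_rows:
  translation:
    - [-0.26, -0.74, 0.35]
    - [-0.22, -0.75, 0.35]
    - [-0.18, -0.76, 0.36]
    - [-0.15, -0.76, 0.35]
    - [-0.11, -0.78, 0.35]
    - [-0.07, -0.78, 0.35]
    - [-0.04, -0.78, 0.34]
    - [0.01, -0.79, 0.34]
  twist:
    - [-0.11, -0.47, -0.26]
    - [-0.1, -0.48, -0.27]
    - [-0.11, -0.47, -0.26]
    - [-0.11, -0.47, -0.26]
    - [-0.11, -0.48, -0.27]
    - [-0.1, -0.47, -0.26]
    - [-0.11, -0.47, -0.27]
    - [-0.11, -0.48, -0.26]
  gripper: [0, 0, 0, 0, 0, 0, 0, 0]

```text
time: 2.9
tool_pos: [0.3608, 0.036, 0.2408]
ee_rot: [3.136, 0.76, -3.039]
wrist_force: [-0.1, 0.3, -0.8]
width: 0.0475
finger_force: 0.0
```

Run:
```python
from h import *
p,R,o=cur();print(p,R[:,2],o["joint_positions"],o["wrist_force"],o["width"])
im=robot.snapshot("wrist");cv2.imwrite("pics/w1.png",cv2.resize(im[:,:,::-1],(800,600)))
for n in["wheel_hub","wheel_handle","lever_pivot","lever_grip","platform_top","housing_underside","jack"]:
    print(n,[(np.round(x["centre"],4).tolist(),round(x["score"],2)) for x in robot.spot_point(n,"wrist")[:2]])
print(robot.get_obs()["time"])
```

```text
[0.36077472 0.03603466 0.24079583] [ 0.68497095  0.07541381 -0.72465686] [-0.12551801 -0.51128446  2.27285811  0.26812961  0.65113893 -1.95239842] [-0.06282327  0.30632014 -0.78627336] 0.04749413270175349
wheel_hub [([0.5765, -0.0579, 0.0758], 0.66), ([0.6154, 0.1629, -0.0006], 0.25)]
wheel_handle []
lever_pivot []
lever_grip [([0.5493, 0.0537, 0.0429], 0.65)]
platform_top []
housing_underside []
jack [([0.6638, -0.0468, 0.003], 0.9)]
3.3
```

View pics/w1.png

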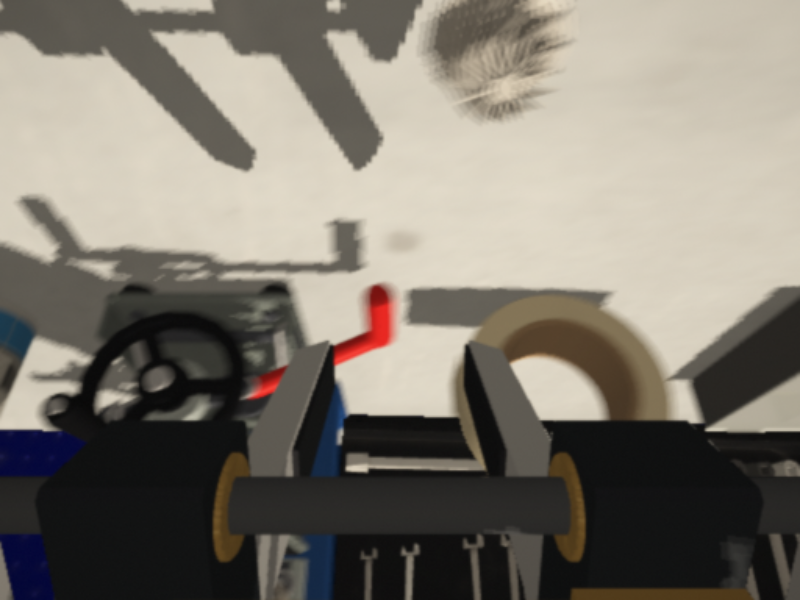

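The wrist view, which is upside down, shows the red rod from its end at (378,290) to the arm at (380,345). The wheel hub is at (158,378), the handle at (60,408), and the tape is on the right. I'll check the projections and plan the approach.

```bash
cat >> h.py <<'E'
def proj(X,m):
    return cv2.projectPoints(np.atleast_2d(np.array(X,float)),np.array(m["rvec"],float),np.array(m["tvec"],float),np.array(m["camera_matrix"],float),None)[0][:,0]
PSI=.115;AX=np.array([np.cos(PSI),np.sin(PSI),0]);AY=np.array([-np.sin(PSI),np.cos(PSI),0]);AZ=np.array([0,0,1.])
E
python3 - <<'E'
from h import *
m=robot.camera_model("wrist");g=np.array([.550,.0515,.043]);hub=np.array([.5778,-.0595,.075])
print("tip,grip,arm",proj([g-.016*AX,g,g+.028*AX],m)*800/512)
print("hub,handle",proj([hub,hub-.03*AX+.034*(-AY*np.sin(.37)+AZ*np.cos(.37)),hub-.047*AX+.034*(-AY*np.sin(.37)+AZ*np.cos(.37))],m)*800/512)
Q=tool(PSI,.8);gg=g-.003*AX
a=plan([(gg-.22*Q[:,2],Q,4),(gg-.18*Q[:,2],Q,4)])
E
```

```text
tip,grip,arm [[380.42241109 289.91594594]
 [381.59966939 306.748384  ]
 [383.39341396 332.39534207]]
hub,handle [[152.9006239  379.63748897]
 [ 76.16249845 423.65535035]
 [ 53.12480343 409.94783525]]
{"translation": [[0.02, -0.06, 0.33], [0.03, -0.05, 0.32], [0.02, -0.06, 0.33], [0.03, -0.05, 0.33], [0.0, 0.0, 0.25], [0.0, 0.0, 0.25], [0.0, 0.0, 0.25], [0.0, -0.01, 0.25]], "twist": [[0.0, -0.03, -0.02], [0.0, -0.03, -0.02], [0.0, -0.04, -0.02], [-0.01, -0.03, -0.02], [0.0, 0.0, 0.0], [0.0, 0.0, 0.0], [0.0, 0.0, 0.0], [0.0, 0.0, 0.0]]}
```

Emit:
play_rows:
  translation:
    - [0.02, -0.06, 0.33]
    - [0.03, -0.05, 0.32]
    - [0.02, -0.06, 0.33]
    - [0.03, -0.05, 0.33]
    - [0.0, 0.0, 0.25]
    - [0.0, 0.0, 0.25]
    - [0.0, 0.0, 0.25]
    - [0.0, -0.01, 0.25]
  twist:
    - [0.0, -0.03, -0.02]
    - [0.0, -0.03, -0.02]
    - [0.0, -0.04, -0.02]
    - [-0.01, -0.03, -0.02]
    - [0.0, 0.0, 0.0]
    - [0.0, 0.0, 0.0]
    - [0.0, 0.0, 0.0]
    - [0.0, 0.0, 0.0]
  gripper: [0, 0, 0, 0, 0, 0, 0, 0]

```text
time: 4.1
tool_pos: [0.423, 0.0368, 0.1716]
ee_rot: [3.141, 0.771, -3.026]
wrist_force: [-0.4, -0.3, -0.2]
width: 0.0469
finger_force: 0.0
```

Emit:
play_rows:
  translation:
    - [0, 0, 0]
    - [0, 0, 0]
    - [0, 0, 0]
    - [0, 0, 0]
    - [0, 0, 0]
  twist:
    - [0, 0, 0]
    - [0, 0, 0]
    - [0, 0, 0]
    - [0, 0, 0]
    - [0, 0, 0]
  gripper: [0, -0.9, -0.9, -0.9, -0.9]

```text
time: 4.6
tool_pos: [0.4225, 0.0353, 0.1719]
ee_rot: [3.142, 0.771, -3.029]
wrist_force: [-0.1, -0.2, -0.4]
width: 0.0185
finger_force: 0.0
```

Run:
```python
from h import *
p,R,o=cur();gp=p+.18*R[:,2];print(p,gp,o["wrist_force"],o["width"],o["finger_force"])
# arc of lever: relative to pivot
a0=np.deg2rad(-25)
wp=[]
for i in range(1,9):
    a=a0+.90*i/8
    wp.append((p+.075*(AY*(np.cos(a)-np.cos(a0))+AZ*(np.sin(a)-np.sin(a0))),R,1))
plan(wp)
```

```text
[0.42250135 0.03527442 0.17187157] [0.54714796 0.04938859 0.0427824 ] [-0.14966709 -0.2264301  -0.42478313] 0.01849535699900448 0.0
{"translation": [[-0.14, 0.08, -0.14], [-0.14, 0.05, -0.15], [-0.14, 0.04, -0.15], [-0.15, 0.01, -0.15], [-0.15, -0.02, -0.15], [-0.14, -0.04, -0.15], [-0.14, -0.06, -0.14], [-0.14, -0.08, -0.14]], "twist": [[0.0, 0.0, 0.0], [0.0, 0.0, 0.0], [0.0, 0.0, 0.0], [0.0, 0.0, 0.0], [0.0, 0.0, 0.0], [0.0, 0.0, 0.0], [0.0, 0.0, 0.0], [0.0, 0.0, 0.0]]}
```

Emit:
play_rows:
  translation:
    - [0, 0, 0]
    - [0, 0, 0]
    - [0, 0, 0]
  twist:
    - [0, 0, 0]
    - [0, 0, 0]
    - [0, 0, 0]
  gripper: [-0.9, -0.9, -0.9]

```text
time: 4.9
tool_pos: [0.4226, 0.0353, 0.1717]
ee_rot: [3.141, 0.771, -3.03]
wrist_force: [-2.5, 2.4, 2.7]
width: 0.0146
finger_force: 30.0
```

Emit:
play_rows:
  translation:
    - [-0.14, 0.08, -0.14]
    - [-0.14, 0.05, -0.15]
    - [-0.14, 0.04, -0.15]
    - [-0.15, 0.01, -0.15]
    - [-0.15, -0.02, -0.15]
    - [-0.14, -0.04, -0.15]
    - [-0.14, -0.06, -0.14]
    - [-0.14, -0.08, -0.14]
  twist:
    - [0, 0, 0]
    - [0, 0, 0]
    - [0, 0, 0]
    - [0, 0, 0]
    - [0, 0, 0]
    - [0, 0, 0]
    - [0, 0, 0]
    - [0, 0, 0]
  gripper: [-0.9, -0.9, -0.9, -0.9, -0.9, -0.9, -0.9, -0.9]

```text
time: 5.7
tool_pos: [0.4224, 0.0359, 0.2364]
ee_rot: [3.133, 0.768, -3.034]
wrist_force: [2.9, 12.1, -0.2]
width: 0.0145
finger_force: 30.1
```

Emit:
play_rows:
  translation:
    - [-0.03, 0, -0.03]
    - [0, 0, 0]
  twist:
    - [0, 0, 0]
    - [0, 0, 0]
  gripper: [-0.9, -0.9]

```text
time: 5.9
tool_pos: [0.4225, 0.0356, 0.2384]
ee_rot: [3.135, 0.769, -3.032]
wrist_force: [-1.7, 7.5, 2.6]
width: 0.0139
finger_force: 30.1
```

Emit:
play_rows:
  translation:
    - [0, 0, 0]
    - [0, 0, 0]
    - [0, 0, 0]
    - [0, 0, -0.6]
    - [0, 0, -0.8]
    - [0, 0, -0.8]
    - [0, 0, 0]
  twist:
    - [0, 0, 0]
    - [0, 0, 0]
    - [0, 0, 0]
    - [0, 0, 0]
    - [0, 0, 0]
    - [0, 0, 0]
    - [0, 0, 0]
  gripper: [0, 0, 0, 0, 0, 0, 0]

```text
time: 6.6
tool_pos: [0.3615, 0.027, 0.3056]
ee_rot: [-3.138, 0.779, -3.028]
wrist_force: [-0.4, 0.0, 0.6]
width: 0.0472
finger_force: 0.0
```

Run:
```python
from h import *
p,R,o=cur();print(p,R[:,2],o["joint_positions"],o["width"])
for c in ("wrist","scene","top"):
  im=robot.snapshot(c);np.save(f"pics/{c}_1.npy",im)
  if c=="wrist":cv2.imwrite("pics/w2.png",cv2.resize(im[:,:,::-1],(800,600)))
  for n in["wheel_hub","wheel_handle","lever_grip"]:
    print(c,n,[(np.round(x["centre"],4).tolist(),round(x["score"],2)) for x in robot.spot_point(n,c)[:2]])
print(robot.get_obs()["time"])
```

```text
[0.36152032 0.02703095 0.30557266] [ 0.69850029  0.07607872 -0.71155419] [-0.162175   -0.5824965   2.18044002  0.26475669  0.80082357 -1.95605757] 0.047181429597523764
wrist wheel_hub []
wrist wheel_handle [([0.549, -0.0743, 0.1064], 0.61), ([0.6606, -0.0501, 0.1413], 0.37)]
wrist lever_grip [([0.5518, 0.0509, 0.1019], 0.92), ([0.6621, -0.044, 0.0022], 0.29)]
scene wheel_hub [([0.5825, -0.0614, 0.0762], 0.61), ([0.6326, -0.0606, 0.1484], 0.61)]
scene wheel_handle [([0.5472, -0.0824, 0.1013], 0.43)]
scene lever_grip [([0.5495, 0.0533, 0.103], 0.62)]
top wheel_hub [([0.5775, -0.0587, 0.074], 0.63), ([0.5462, -0.072, 0.1046], 0.48)]
top wheel_handle [([0.5479, -0.0749, 0.1039], 0.56)]
top lever_grip [([0.5543, -0.017, 0.0717], 0.64), ([0.5478, 0.0505, 0.102], 0.44)]
7.2
```

View pics/w2.png

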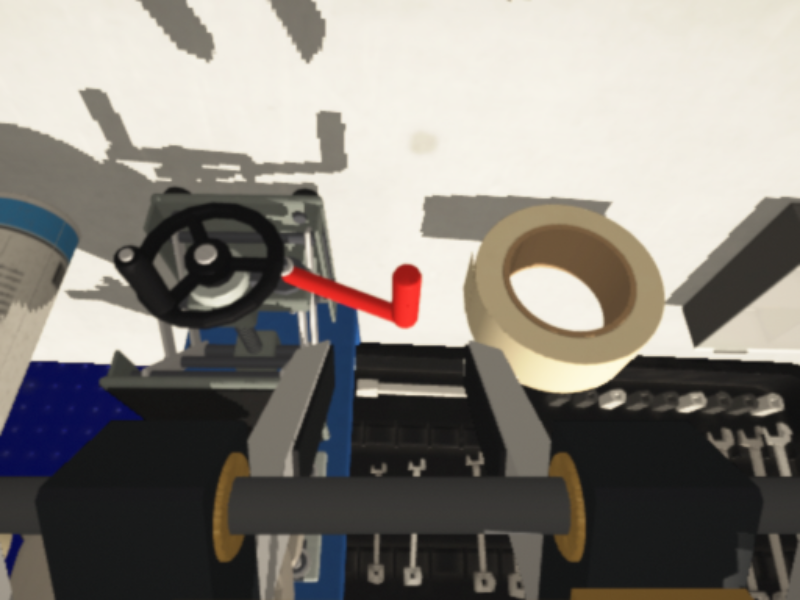

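The wrist view shows the lever raised, with the rod end at (407,272) and the arm joint at (405,318). The hub cap is at (204,254), the handle end at (126,256) and its base at (165,310). I'll check the lever angle by projection.

Run:
```python
from h import *
m=robot.camera_model("wrist");g=np.array([.550,.0515,.043])
s=np.deg2rad(25);piv=g-.075*(AY*np.cos(s)-AZ*np.sin(s));k=800/512
print("piv",piv)
for L in(.75,.81,.87):
    gg=piv+.075*(AY*np.cos(L-s)+AZ*np.sin(L-s));print(L,proj([gg-.016*AX,gg,gg+.028*AX],m).round(1).tolist())
for h in([.5778,-.0595,.075],[.5778,-.0595,.072]):
  hub=np.array(h)
  for a in(.3,.45,.6):
    d=.034*(-AY*np.sin(a)+AZ*np.cos(a));print(a,(proj([hub,hub-.047*AX+d,hub-.005*AX+d],m)*k).round().tolist())
im=np.load("pics/wrist_1.npy").astype(int)
red=(im[...,0]>110)&(im[...,1]<70)
ys,xs=np.nonzero(red&(np.arange(512)>245)&(np.arange(512)<275));print("rod px",xs.min(),xs.max(),ys.min(),ys.max())
```

```text
piv [ 0.55779969 -0.01602411  0.07469637]
0.75 [[263.3, 176.2], [263.0, 187.2], [262.5, 203.9]]
0.81 [[261.4, 181.0], [261.1, 191.8], [260.7, 208.3]]
0.87 [[259.0, 185.7], [258.9, 196.4], [258.7, 212.6]]
0.3 [[198.0, 271.0], [127.0, 275.0], [163.0, 319.0]]
0.45 [[198.0, 271.0], [117.0, 271.0], [155.0, 316.0]]
0.6 [[198.0, 271.0], [109.0, 266.0], [148.0, 312.0]]
0.3 [[199.0, 267.0], [129.0, 269.0], [165.0, 314.0]]
0.45 [[199.0, 267.0], [119.0, 265.0], [156.0, 311.0]]
0.6 [[199.0, 267.0], [111.0, 261.0], [149.0, 307.0]]
rod px 246 268 170 208
```

The lever appears to be at only about 0.8 rad, since the rod rolled in the pads. The geometry also puts the hub nearer y=-0.054. I'll regrip the lever and push it to its stop.

Run:
```python
from h import *
p,R,o=cur()
g=np.array([.550,.0515,.043]);s=np.deg2rad(25);piv=g-.075*(AY*np.cos(s)-AZ*np.sin(s));Q=tool(PSI,.8)
f=lambda L:piv+.075*(AY*np.cos(L-s)+AZ*np.sin(L-s))-.003*AX-.18*Q[:,2]
a=plan([(f(.81),Q,4)])
plan([(f(.87),Q,1),(f(.93),Q,1),(f(.99),Q,1)],a)
```

```text
{"translation": [[0.03, 0.03, 0.58], [0.03, 0.02, 0.58], [0.03, 0.03, 0.58], [0.03, 0.02, 0.58]], "twist": [[0.0, 0.0, 0.0], [-0.01, -0.01, -0.01], [0.0, 0.0, 0.0], [0.0, -0.01, -0.01]]}
{"translation": [[-0.07, -0.04, -0.08], [-0.07, -0.05, -0.07], [-0.07, -0.06, -0.07]], "twist": [[0.0, 0.0, 0.0], [0.0, 0.0, 0.0], [0.0, 0.0, 0.0]]}
```

Emit:
play_rows:
  translation:
    - [0.03, 0.03, 0.58]
    - [0.03, 0.02, 0.58]
    - [0.03, 0.03, 0.58]
    - [0.03, 0.02, 0.58]
    - [0, 0, 0]
    - [0, 0, 0]
    - [0, 0, 0]
    - [0, 0, 0]
  twist:
    - [0, 0, 0]
    - [0, 0, 0]
    - [0, 0, 0]
    - [0, 0, 0]
    - [0, 0, 0]
    - [0, 0, 0]
    - [0, 0, 0]
    - [0, 0, 0]
  gripper: [0, 0, 0, 0, -0.9, -0.9, -0.9, -0.9]

```text
time: 8.0
tool_pos: [0.4222, 0.0382, 0.233]
ee_rot: [-3.141, 0.773, -3.029]
wrist_force: [0.6, -0.3, 0.0]
width: 0.0184
finger_force: 0.0
```

Emit:
play_rows:
  translation:
    - [0, 0, 0]
    - [0, 0, 0]
    - [0, 0, 0]
  twist:
    - [0, 0, 0]
    - [0, 0, 0]
    - [0, 0, 0]
  gripper: [-0.9, -0.9, -0.9]

```text
time: 8.3
tool_pos: [0.4224, 0.0375, 0.2326]
ee_rot: [-3.139, 0.773, -3.029]
wrist_force: [1.1, -4.4, -1.1]
width: 0.0144
finger_force: 30.0
```

Emit:
play_rows:
  translation:
    - [-0.07, -0.04, -0.08]
    - [-0.07, -0.05, -0.07]
  twist:
    - [0, 0, 0]
    - [0, 0, 0]
  gripper: [-0.9, -0.9]

```text
time: 8.5
tool_pos: [0.4221, 0.0345, 0.2381]
ee_rot: [3.14, 0.767, -3.032]
wrist_force: [33.7, 6.4, -30.5]
width: 0.0147
finger_force: 30.0
```

Emit:
play_rows:
  translation:
    - [-0.07, -0.06, -0.07]
  twist:
    - [0, 0, 0]
  gripper: [-0.9]

```text
time: 8.6
tool_pos: [0.4216, 0.0334, 0.24]
ee_rot: [3.133, 0.762, -3.035]
wrist_force: [27.4, 13.1, -25.4]
width: 0.0145
finger_force: 30.0
```

At the stop now (about 30 N down on the tool). I'll release and go to the handle.

```bash
cat >> h.py <<'E'
HUB=np.array([.577,-.0545,.0747])
def hand(a,rise0=.54):  # handle grip, hub rises .95 mm/rad
    return HUB-.034*AX+.034*(-AY*np.sin(a)+AZ*np.cos(a))+AZ*.00095*(a-rise0)
E
python3 - <<'E'
from h import *
p,R,o=cur();Q=tool(PSI,.8);h=hand(.54);print(h)
plan([(p-.08*R[:,2],R,4),(h-.26*Q[:,2],Q,4),(h-.18*Q[:,2],Q,4)])
E
```

```text
[ 0.54523042 -0.07576655  0.1038621 ]
{"translation": [[0.0, 0.0, -0.5], [0.0, 0.0, -0.5], [0.0, 0.0, -0.5], [0.0, 0.0, -0.5], [0.1, -0.77, -0.04], [0.1, -0.76, -0.03], [0.1, -0.77, -0.04], [0.1, -0.76, -0.03]], "twist": [[0.0, 0.0, 0.0], [0.0, 0.0, 0.0], [0.0, 0.0, 0.0], [0.0, 0.0, 0.0], [0.01, -0.02, -0.01], [0.01, -0.02, -0.02], [0.01, -0.03, -0.01], [0.0, -0.02, -0.02]]}
{"translation": [[0.0, 0.0, 0.5], [0.0, 0.0, 0.5], [0.0, 0.0, 0.5], [0.0, 0.0, 0.5]], "twist": [[0.0, 0.0, 0.0], [0.0, 0.0, 0.0], [0.0, 0.0, 0.0], [0.0, 0.0, 0.0]]}
```

Emit:
play_rows:
  translation:
    - [0, 0, 0]
    - [0, 0, 0]
    - [0, 0, 0]
  twist:
    - [0, 0, 0]
    - [0, 0, 0]
    - [0, 0, 0]
  gripper: [0, 0, 0]

```text
time: 8.9
tool_pos: [0.4229, 0.0324, 0.2447]
ee_rot: [-3.141, 0.772, -3.029]
wrist_force: [0.1, 0.3, 0.7]
width: 0.0351
finger_force: 0.0
```

Emit:
play_rows:
  translation:
    - [0.0, 0.0, -0.5]
    - [0.0, 0.0, -0.5]
    - [0.0, 0.0, -0.5]
    - [0.0, 0.0, -0.5]
    - [0.1, -0.77, -0.04]
    - [0.1, -0.76, -0.03]
    - [0.1, -0.77, -0.04]
    - [0.1, -0.76, -0.03]
  twist:
    - [0.0, 0.0, 0.0]
    - [0.0, 0.0, 0.0]
    - [0.0, 0.0, 0.0]
    - [0.0, 0.0, 0.0]
    - [0.01, -0.02, -0.01]
    - [0.01, -0.02, -0.02]
    - [0.01, -0.03, -0.01]
    - [0.0, -0.02, -0.02]
  gripper: [0, 0, 0, 0, 0, 0, 0, 0]

```text
time: 9.7
tool_pos: [0.3656, -0.0984, 0.2955]
ee_rot: [-3.129, 0.782, -3.018]
wrist_force: [0.4, 0.2, 0.7]
width: 0.0469
finger_force: 0.0
```

Run:
```python
from h import *
p,R,o=cur();print(p,R[:,2],o["joint_positions"],o["width"])
for c in("wrist","scene","top"):
  im=robot.snapshot(c);np.save(f"pics/{c}_2.npy",im)
  for n in["wheel_hub","wheel_handle","lever_grip"]:
    print(c,n,[(np.round(x["centre"],4).tolist(),round(x["score"],2)) for x in robot.spot_point(n,c)[:2]])
  if c=="wrist":
    m=robot.camera_model(c);v=cv2.resize(im[:,:,::-1],(800,600)).copy()
    for X in(HUB,hand(.54)+.004*AX,hand(.54)-.013*AX):cv2.circle(v,tuple(int(q) for q in proj(X,m)[0]*800/512),3,(0,0,255),-1)
    cv2.imwrite("pics/w3.png",v)
Q=tool(PSI,.8);plan([(hand(.54)-.18*Q[:,2],Q,4)])
```

```text
[ 0.36564485 -0.09841427  0.29554103] [ 0.70081804  0.07452234 -0.70943675] [-0.60219125 -0.49371849  2.15408646  0.60796675  0.93148506 -2.52242449] 0.0469323178827721
wrist wheel_hub [([0.5774, -0.0584, 0.0714], 0.75)]
wrist wheel_handle [([0.5487, -0.0757, 0.1037], 0.98), ([0.5511, 0.0509, 0.1077], 0.64)]
wrist lever_grip [([0.5541, 0.05, 0.1082], 0.76), ([0.6562, -0.2099, 0.0011], 0.55)]
scene wheel_hub [([0.5823, -0.0584, 0.0743], 0.95), ([0.6591, -0.0461, 0.1245], 0.6)]
scene wheel_handle [([0.5501, -0.0812, 0.1048], 0.48)]
scene lever_grip []
top wheel_hub [([0.5765, -0.0594, 0.0782], 0.57)]
top wheel_handle [([0.5473, -0.0725, 0.1074], 0.65), ([0.6165, 0.1619, -0.0032], 0.42)]
top lever_grip [([0.5504, 0.0484, 0.1029], 0.69), ([0.5528, -0.0757, 0.1058], 0.63)]
{"translation": [[0.03, 0.0, 0.51], [0.02, 0.0, 0.52], [0.02, 0.0, 0.51], [0.03, 0.0, 0.52]], "twist": [[-0.01, 0.02, 0.01], [-0.01, 0.02, 0.02], [-0.01, 0.02, 0.01], [0.0, 0.03, 0.02]]}
```

View pics/w3.png

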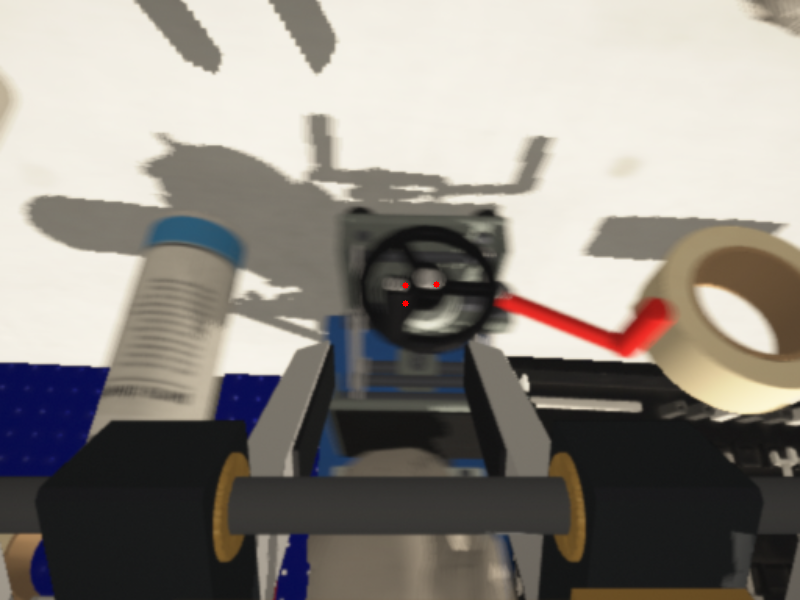

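The wrist view shows the rim centred near (428,290) and the handle end near (395,283). My overlay is about 8–10 px (5 mm) too far left in the world, so I'll shift the aim right by 3–4 mm and move in.

Emit:
play_rows:
  translation:
    - [0.03, -0.02, 0.51]
    - [0.02, -0.02, 0.52]
    - [0.02, -0.02, 0.51]
    - [0.03, -0.02, 0.52]
  twist:
    - [-0.01, 0.02, 0.01]
    - [-0.01, 0.02, 0.02]
    - [-0.01, 0.02, 0.01]
    - [0.0, 0.03, 0.02]
  gripper: [0, 0, 0, 0]

```text
time: 10.7
tool_pos: [0.4216, -0.0939, 0.2324]
ee_rot: [-3.141, 0.771, -3.028]
wrist_force: [0.8, -1.1, -0.5]
width: 0.0474
finger_force: 0.0
```

Run:
```python
from h import *
p,R,o=cur();print(p,R[:,2],p+.18*R[:,2],o["joint_positions"],o["wrist_force"])
im=robot.snapshot("wrist");m=robot.camera_model("wrist");v=cv2.resize(im[:,:,::-1],(800,600))
cv2.imwrite("pics/w4.png",v)
print(robot.spot_point("wheel_handle","wrist"),proj([p+.18*R[:,2]],m)*800/512)
```

```text
[ 0.42158246 -0.09389053  0.2323791 ] [ 0.69206722  0.07871035 -0.71752885] [ 0.54615456 -0.07972267  0.10322391] [-0.49265819 -0.26616771  2.13885783  0.65647731  0.70750292 -2.56206715] [ 0.76332162 -1.14572253 -0.52661277]
[{'centre': [0.5483, -0.0742, 0.106], 'score': 0.73}, {'centre': [0.6593, -0.0478, 0.0031], 'score': 0.43}] [[397.06144782 394.67336585]]
```

View pics/w4.png

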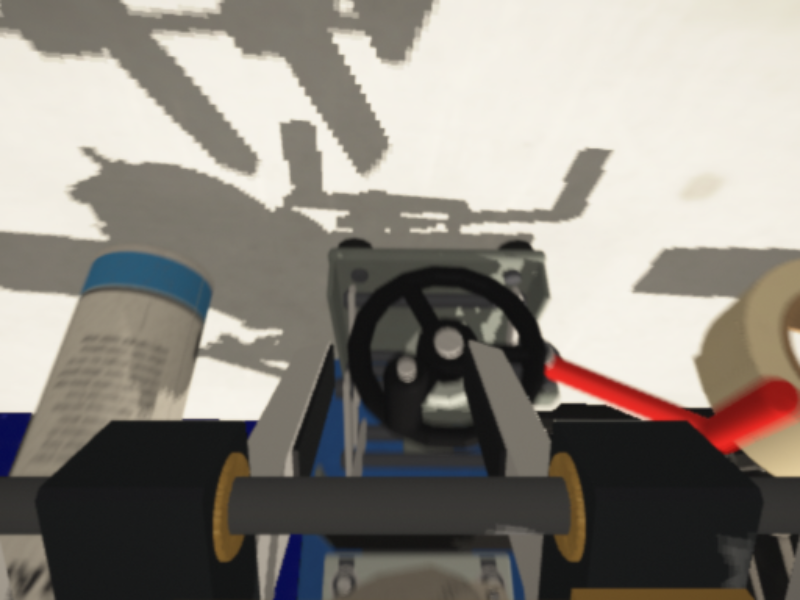

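The handle sits between the fingers at (405,395), about 3 mm left of centre. Joint 6 is at its limit, so I'll back off and turn the gripper half a turn (the same grasp) before winding.

Emit:
play_rows:
  translation:
    - [0, 0, -0.8]
    - [0, 0, -1]
    - [0, 0, -0.7]
    - [0, 0, 0]
    - [0, 0, 0]
    - [0, 0, 0]
    - [0, 0, 0]
    - [0, 0, 0]
  twist:
    - [0, 0, 0]
    - [0, 0, 0.4]
    - [0, 0, 1]
    - [0, 0, 1]
    - [0, 0, 1]
    - [0, 0, 1]
    - [0, 0, 1]
    - [0, 0, 1]
  gripper: [0, 0, 0, 0, 0, 0, 0, 0]

```text
time: 11.6
tool_pos: [0.3513, -0.1019, 0.3055]
ee_rot: [2.614, 0.592, 2.446]
wrist_force: [-0.4, -0.1, -0.1]
width: 0.0471
finger_force: 0.0
```

Emit:
play_rows:
  translation:
    - [0, 0, 0]
    - [0, 0, 0]
    - [0, 0, 0]
    - [0, 0, 0]
    - [0, 0, 0]
    - [0, 0, 0]
    - [0, 0, 0]
    - [0, 0, 0]
  twist:
    - [0, 0, 1]
    - [0, 0, 1]
    - [0, 0, 1]
    - [0, 0, 1]
    - [0, 0, 1]
    - [0, 0, 1]
    - [0, 0, 1]
    - [0, 0, 1]
  gripper: [0, 0, 0, 0, 0, 0, 0, 0]

```text
time: 12.4
tool_pos: [0.3513, -0.1019, 0.3054]
ee_rot: [2.375, 0.089, 1.775]
wrist_force: [-0.1, -0.9, 0.1]
width: 0.0477
finger_force: 0.0
```

Emit:
play_rows:
  translation:
    - [0, 0, 0]
    - [0, 0, 0]
    - [0, 0, 0]
    - [0, 0, 0]
    - [0, 0, 0]
    - [0, 0, 0]
    - [0, 0, 0]
    - [0, 0, 0]
  twist:
    - [0, 0, 1]
    - [0, 0, 1]
    - [0, 0, 1]
    - [0, 0, 1]
    - [0, 0, 1]
    - [0, 0, 1]
    - [0, 0, 1]
    - [0, 0, 1]
  gripper: [0, 0, 0, 0, 0, 0, 0, 0]

```text
time: 13.2
tool_pos: [0.3513, -0.1019, 0.3054]
ee_rot: [2.491, -0.449, 1.164]
wrist_force: [-0.9, 0.2, 0.2]
width: 0.0469
finger_force: 0.0
```

Emit:
play_rows:
  translation:
    - [0, 0, 0]
    - [0, 0, 0]
    - [0, 0, 0]
    - [0, 0, 0]
    - [0, 0, 0]
    - [0, 0, 0]
    - [0, 0, 0]
    - [0, 0, 0]
  twist:
    - [0, 0, 1]
    - [0, 0, 1]
    - [0, 0, 1]
    - [0, 0, 1]
    - [0, 0, 1]
    - [0, 0, 1]
    - [0, 0, 1]
    - [0, 0, 1]
  gripper: [0, 0, 0, 0, 0, 0, 0, 0]

```text
time: 14.0
tool_pos: [0.3513, -0.1019, 0.3054]
ee_rot: [3.046, -0.766, 0.249]
wrist_force: [0.2, -0.3, -0.4]
width: 0.047
finger_force: 0.0
```

```bash
cat >> h.py <<'E'
HUB=np.array([.5775,-.0575,.0747])
A0=.52
QF=tool(PSI,.8)@np.diag([-1,-1,1.])
E
python3 - <<'E'
from h import *
p,R,o=cur();print(p,R,o["joint_positions"])
h=np.array([.5455,-.0765,.104])
plan([(h-.22*QF[:,2],QF,4),(h-.18*QF[:,2],QF,4)])
E
```

```text
[ 0.35131623 -0.10192412  0.30540865] [[ 0.69819595  0.18147557  0.69252367]
 [ 0.17780045 -0.98098552  0.07781013]
 [ 0.69347633  0.0688043  -0.71718655]] [-0.64236887 -0.53487724  2.15429602  0.60392997  0.99782542  0.52102345]
{"translation": [[0.0, -0.02, 0.38], [0.0, -0.02, 0.38], [0.01, -0.02, 0.38], [0.0, -0.02, 0.38], [0.0, 0.0, 0.25], [0.0, 0.0, 0.25], [0.0, 0.0, 0.25], [0.0, 0.0, 0.25]], "twist": [[0.01, 0.0, 0.24], [0.0, 0.0, 0.24], [0.01, 0.0, 0.24], [0.0, 0.0, 0.25], [0.0, 0.0, 0.0], [0.0, 0.0, 0.0], [0.0, 0.0, 0.0], [0.0, 0.0, 0.0]]}
```

Emit:
play_rows:
  translation:
    - [0.0, -0.02, 0.38]
    - [0.0, -0.02, 0.38]
    - [0.01, -0.02, 0.38]
    - [0.0, -0.02, 0.38]
    - [0.0, 0.0, 0.25]
    - [0.0, 0.0, 0.25]
    - [0.0, 0.0, 0.25]
    - [0.0, 0.0, 0.25]
  twist:
    - [0.01, 0.0, 0.24]
    - [0.0, 0.0, 0.24]
    - [0.01, 0.0, 0.24]
    - [0.0, 0.0, 0.25]
    - [0.0, 0.0, 0.0]
    - [0.0, 0.0, 0.0]
    - [0.0, 0.0, 0.0]
    - [0.0, 0.0, 0.0]
  gripper: [0, 0, 0, 0, 0, 0, 0, 0]

```text
time: 14.8
tool_pos: [0.4217, -0.091, 0.2322]
ee_rot: [3.139, -0.771, 0.119]
wrist_force: [-0.5, -0.3, 0.0]
width: 0.0468
finger_force: 0.0
```

Emit:
play_rows:
  translation:
    - [0, 0, 0]
    - [0, 0, 0]
    - [0, 0, 0]
    - [0, 0, 0]
    - [0, 0, 0]
    - [0, 0, 0]
    - [0, 0, 0]
    - [0, 0, 0]
  twist:
    - [0, 0, 0]
    - [0, 0, 0]
    - [0, 0, 0]
    - [0, 0, 0]
    - [0, 0, 0]
    - [0, 0, 0]
    - [0, 0, 0]
    - [0, 0, 0]
  gripper: [-0.9, -0.9, -0.9, -0.9, -0.9, -0.9, -0.9, -0.9]

```text
time: 15.6
tool_pos: [0.4213, -0.0912, 0.2328]
ee_rot: [3.138, -0.771, 0.119]
wrist_force: [-4.3, -1.5, 3.3]
width: 0.0137
finger_force: 30.0
```

Run:
```python
from h import *
p,R,o=cur();gp=p+.18*R[:,2];print(p,gp,o["joint_positions"],o["wrist_force"],o["width"])
im=robot.snapshot("scene");np.save("pics/scene_3.npy",im);np.save("pics/top_3.npy",robot.snapshot("top"))
d=gp-HUB;print("ax",d@AX,"y",d@AY,"z",d[2],"ang",np.arctan2(-d@AY,d[2]),"r",np.hypot(d@AY,d[2]))
a0=A0;wp=[]
f=lambda a:.034*(-AY*np.sin(a)+AZ*np.cos(a))+AZ*.00095*a
for i in range(1,9):wp.append((p+f(a0+.2*i)-f(a0),R,1))
plan(wp)
```

```text
[ 0.4212934  -0.09120123  0.23279451] [ 0.54589178 -0.07689547  0.10367988] [-0.48619151 -0.269772    2.14065247  0.65241104  0.70562236  0.58398842] [-4.30034406 -1.5081337   3.26380526] 0.013697516369634788
ax -0.03362500722722243 y -0.015640420636716616 z 0.02897987781401741 ang 0.4949004453369844 r 0.03293108069603561
{"translation": [[-0.07, 0.14, 0.07], [-0.08, 0.11, 0.08], [-0.1, 0.09, 0.1], [-0.1, 0.06, 0.11], [-0.12, 0.03, 0.12], [-0.11, -0.01, 0.12], [-0.11, -0.05, 0.11], [-0.11, -0.07, 0.11]], "twist": [[0.0, 0.0, 0.0], [0.0, 0.0, 0.0], [0.0, 0.0, 0.0], [0.0, 0.0, 0.0], [0.0, 0.0, 0.0], [0.0, 0.0, 0.0], [0.0, 0.0, 0.0], [0.0, 0.0, 0.0]]}
```

Emit:
play_rows:
  translation:
    - [-0.07, 0.14, 0.07]
    - [-0.08, 0.11, 0.08]
    - [-0.1, 0.09, 0.1]
    - [-0.1, 0.06, 0.11]
  twist:
    - [0, 0, 0]
    - [0, 0, 0]
    - [0, 0, 0]
    - [0, 0, 0]
  gripper: [-0.9, -0.9, -0.9, -0.9]

```text
time: 16.1
tool_pos: [0.423, -0.107, 0.2117]
ee_rot: [3.14, -0.77, 0.118]
wrist_force: [-2.7, 0.4, 1.2]
width: 0.0137
finger_force: 30.0
```

Emit:
play_rows:
  translation:
    - [-0.12, 0.03, 0.12]
    - [-0.11, -0.01, 0.12]
    - [-0.11, -0.05, 0.11]
    - [-0.11, -0.07, 0.11]
  twist:
    - [0, 0, 0]
    - [0, 0, 0]
    - [0, 0, 0]
    - [0, 0, 0]
  gripper: [-0.9, -0.9, -0.9, -0.9]

```text
time: 16.5
tool_pos: [0.4225, -0.1023, 0.186]
ee_rot: [-3.141, -0.77, 0.118]
wrist_force: [-3.6, 5.2, 5.4]
width: 0.0136
finger_force: 30.0
```

Run:
```python
from h import *
p,R,o=cur();gp=p+.18*R[:,2];print(p,gp,o["joint_positions"],o["wrist_force"],o["width"])
im=robot.snapshot("scene");np.save("pics/scene_4.npy",im)
for n in("wheel_handle","wheel_hub","platform_top"):print(n,robot.spot_point(n,"scene"))
d=gp-HUB-.0015*AZ;print("y",d@AY,"z",d[2],"ang",np.arctan2(-d@AY,d[2]),"r",np.hypot(d@AY,d[2]))
```

```text
[ 0.42252324 -0.10226745  0.18604417] [ 0.54695716 -0.08745383  0.05682824] [-0.51471009 -0.17743498  2.17801649  0.77723065  0.6278448   0.41364232] [-3.58508591  5.23198668  5.4171417 ] 0.01357181445313778
wheel_handle []
wheel_hub [{'centre': [0.5812, -0.0603, 0.0776], 'score': 0.69}]
platform_top [{'centre': [0.6624, -0.0484, 0.1439], 'score': 0.81}]
y -0.026251291282208357 z -0.019371763896541702 ang 2.2065314397253575 r 0.03262507517917323
```

```bash
cat >> h.py <<'E'
f=lambda a:.034*(-AY*np.sin(a)+AZ*np.cos(a))+AZ*.00095*a
def wind(a0,n,da=.2):
    p,R,o=cur();return plan([(p+f(a0+da*i)-f(a0),R,1) for i in range(1,n+1)])
E
python3 -c "
from h import *
wind(2.15,16)"
```

```text
{"translation": [[-0.09, -0.11, 0.09], [-0.07, -0.13, 0.08], [-0.05, -0.15, 0.05], [-0.03, -0.16, 0.03], [-0.01, -0.17, 0.01], [0.02, -0.17, -0.01], [0.04, -0.16, -0.04], [0.06, -0.15, -0.07]], "twist": [[0.0, 0.0, 0.0], [0.0, 0.0, 0.0], [0.0, 0.0, 0.0], [0.0, 0.0, 0.0], [0.0, 0.0, 0.0], [0.0, 0.0, 0.0], [0.0, 0.0, 0.0], [0.0, 0.0, 0.0]]}
{"translation": [[0.08, -0.13, -0.08], [0.1, -0.1, -0.1], [0.1, -0.08, -0.11], [0.12, -0.04, -0.12], [0.12, -0.01, -0.13], [0.12, 0.02, -0.12], [0.12, 0.06, -0.12], [0.1, 0.09, -0.11]], "twist": [[0.0, 0.0, 0.0], [0.0, 0.0, 0.0], [0.0, 0.0, 0.0], [0.0, 0.0, 0.0], [0.0, 0.0, 0.0], [0.0, 0.0, 0.0], [0.0, 0.0, 0.0], [0.0, 0.0, 0.0]]}
```

Emit:
play_rows:
  translation:
    - [-0.09, -0.11, 0.09]
    - [-0.07, -0.13, 0.08]
    - [-0.05, -0.15, 0.05]
    - [-0.03, -0.16, 0.03]
    - [-0.01, -0.17, 0.01]
    - [0.02, -0.17, -0.01]
    - [0.04, -0.16, -0.04]
    - [0.06, -0.15, -0.07]
  twist:
    - [0, 0, 0]
    - [0, 0, 0]
    - [0, 0, 0]
    - [0, 0, 0]
    - [0, 0, 0]
    - [0, 0, 0]
    - [0, 0, 0]
    - [0, 0, 0]
  gripper: [-0.9, -0.9, -0.9, -0.9, -0.9, -0.9, -0.9, -0.9]

```text
time: 17.5
tool_pos: [0.4175, -0.0548, 0.1791]
ee_rot: [3.14, -0.771, 0.118]
wrist_force: [11.5, 2.3, -5.1]
width: 0.0138
finger_force: 30.0
```

```bash
cat > st.py <<'E'
from h import *
import sys,glob
p,R,o=cur();gp=p+.18*R[:,2];print(p,gp,o["joint_positions"].round(3),o["wrist_force"],o["width"],o["time"])
for a in np.arange(*map(float,sys.argv[1:3]),.1):
    d=gp-HUB-.00095*(a-.52)*AZ;b=np.arctan2(-d@AY,d[2])%(2*np.pi)
    if abs((b-a+3.14)%6.28-3.14)<.06:print("ang",b,"r",np.hypot(d@AY,d[2]));break
im=robot.snapshot("scene");k=len(glob.glob("pics/scene_*.npy"))+1;np.save(f"pics/scene_{k}.npy",im)
m=robot.camera_model("scene");ref=np.load("pics/scene_1.npy")
def tr(im,box):
    x0,y0,x1,y1=box;A=ref[y0:y1,x0:x1].mean(2).astype(np.float32);B=im[y0:y1,x0:x1].mean(2).astype(np.float32)
    W=np.eye(2,3,dtype=np.float32)
    try:
        c,W=cv2.findTransformECC(A,B,W,cv2.MOTION_TRANSLATION,(3,200,1e-6),None,3);return c,W[:,2].round(3).tolist()
    except cv2.error as e:return None
c=proj([[.632,-.06,.21]],m)[0].astype(int)
print("housing",tr(im,(c[0]-14,c[1]-24,c[0]+18,c[1]+14)),"static back",tr(im,(300,20,500,140)))
print("px/mm z",(proj([[.632,-.06,.22]],m)-proj([[.632,-.06,.21]],m))/10,c)
for n in("platform_top","housing_underside"):print(n,[(np.round(x["centre"],4),round(x["score"],2)) for x in robot.spot_point(n,"scene")[:1]])
E
python3 st.py 3 4.5
```

```text
[ 0.41753376 -0.05483791  0.17906822] [ 0.54213042 -0.04039468  0.04996723] [-0.389 -0.212  2.223  0.713  0.541  0.554] [11.54124272  2.28123285 -5.10475856] 0.013753829879793435 17.5
ang 3.788858890152026 r 0.03490979351281523
housing (0.9994829040016069, [-0.01899999938905239, -0.02199999988079071]) static back (0.9992109843328452, [0.003000000026077032, -0.012000000104308128])
px/mm z [[ 0.00286922 -0.33437666]] [261 167]
platform_top [(array([ 0.66  , -0.0519,  0.1444]), 0.97)]
housing_underside [(array([ 0.6321, -0.059 ,  0.1508]), 0.87)]
```

Emit:
play_rows:
  translation:
    - [0.08, -0.13, -0.08]
    - [0.1, -0.1, -0.1]
    - [0.1, -0.08, -0.11]
    - [0.12, -0.04, -0.12]
    - [0.12, -0.01, -0.13]
    - [0.12, 0.02, -0.12]
    - [0.12, 0.06, -0.12]
    - [0.1, 0.09, -0.11]
  twist:
    - [0, 0, 0]
    - [0, 0, 0]
    - [0, 0, 0]
    - [0, 0, 0]
    - [0, 0, 0]
    - [0, 0, 0]
    - [0, 0, 0]
    - [0, 0, 0]
  gripper: [-0.9, -0.9, -0.9, -0.9, -0.9, -0.9, -0.9, -0.9]

```text
time: 18.45
tool_pos: [0.4167, -0.0472, 0.2293]
ee_rot: [3.14, -0.772, 0.119]
wrist_force: [7.9, 0.7, -2.8]
width: 0.0139
finger_force: 30.0
```

```bash
python3 st.py 4.5 6.2; python3 -c "
from h import *
wind(5.33,5)"
```

```text
[ 0.41669348 -0.04718813  0.22927775] [ 0.54145595 -0.03263158  0.10034974] [-0.368 -0.308  2.176  0.572  0.643  0.733] [ 7.87280929  0.71615537 -2.82304439] 0.013874814585624269 18.45
ang 5.344220374179792 r 0.03573974823286068
housing (0.9994377509865423, [-0.012000000104308128, -0.017999999225139618]) static back (0.9992279425880095, [-0.004999999888241291, -0.008999999612569809])
px/mm z [[ 0.00286922 -0.33437666]] [261 167]
platform_top []
housing_underside [(array([ 0.634 , -0.0581,  0.1479]), 0.6)]
{"translation": [[0.09, 0.11, -0.09], [0.08, 0.14, -0.08], [0.05, 0.15, -0.06], [0.03, 0.16, -0.03], [0.01, 0.17, -0.01]], "twist": [[0.0, 0.0, 0.0], [0.0, 0.0, 0.0], [0.0, 0.0, 0.0], [0.0, 0.0, 0.0], [0.0, 0.0, 0.0]]}
```

Emit:
play_rows:
  translation:
    - [0.09, 0.11, -0.09]
    - [0.08, 0.14, -0.08]
  twist:
    - [0, 0, 0]
    - [0, 0, 0]
  gripper: [-0.9, -0.9]

```text
time: 18.8
tool_pos: [0.4178, -0.057, 0.2382]
ee_rot: [3.141, -0.771, 0.118]
wrist_force: [9.3, 2.1, -2.4]
width: 0.0139
finger_force: 30.0
```

```bash
python3 st.py 5 7; python3 -c "
from h import *
wind(5.73,8)"
```

```text
[ 0.41777526 -0.05701418  0.23824351] [ 0.54238797 -0.04231722  0.10918666] [-0.396 -0.312  2.159  0.578  0.677  0.716] [ 9.29719826  2.13960287 -2.41175774] 0.013855424686542028 18.8
ang 5.7093392665384215 r 0.03520478217461373
housing (0.9994495493560888, [-0.017000000923871994, -0.014000000432133675]) static back (0.9992301662089751, [-0.003000000026077032, -0.009999999776482582])
px/mm z [[ 0.00286922 -0.33437666]] [261 167]
platform_top [(array([ 0.6632, -0.0482,  0.1476]), 0.84)]
housing_underside [(array([ 0.6358, -0.0575,  0.1513]), 0.55)]
{"translation": [[0.05, 0.15, -0.06], [0.04, 0.17, -0.03], [0.01, 0.17, -0.01], [-0.02, 0.16, 0.01], [-0.04, 0.16, 0.04], [-0.05, 0.15, 0.06], [-0.08, 0.12, 0.08], [-0.09, 0.1, 0.1]], "twist": [[0.0, 0.0, 0.0], [0.0, 0.0, 0.0], [0.0, 0.0, 0.0], [0.0, 0.0, 0.0], [0.0, 0.0, 0.0], [0.0, 0.0, 0.0], [0.0, 0.0, 0.0], [0.0, 0.0, 0.0]]}
```

Emit:
play_rows:
  translation:
    - [0.05, 0.15, -0.06]
    - [0.04, 0.17, -0.03]
  twist:
    - [0, 0, 0]
    - [0, 0, 0]
  gripper: [-0.9, -0.9]

```text
time: 19.15
tool_pos: [0.4191, -0.0697, 0.243]
ee_rot: [3.141, -0.771, 0.118]
wrist_force: [5.8, 2.0, -1.7]
width: 0.0139
finger_force: 30.0
```

```bash
python3 st.py 5.5 7|grep -v px
```

```text
[ 0.41912214 -0.06971923  0.24297773] [ 0.54362343 -0.05495103  0.1138215 ] [-0.431 -0.307  2.145  0.596  0.704  0.68 ] [ 5.78284925  1.99265803 -1.70019872] 0.013883683351972398 19.15
ang 6.095609895566973 r 0.03442432869612896
housing (0.9992984329941659, [-0.0010000000474974513, -0.027000000700354576]) static back (0.9992132271534802, [0.007000000216066837, -0.004999999888241291])
platform_top [(array([ 0.6619, -0.0519,  0.1478]), 0.58)]
housing_underside [(array([ 0.6388, -0.0589,  0.1504]), 0.89)]
```

Emit:
play_rows:
  translation:
    - [0.01, 0.17, -0.01]
    - [-0.02, 0.16, 0.01]
  twist:
    - [0, 0, 0]
    - [0, 0, 0]
  gripper: [-0.9, -0.9]

```text
time: 19.5
tool_pos: [0.4203, -0.0827, 0.2425]
ee_rot: [-3.141, -0.77, 0.118]
wrist_force: [9.9, 3.9, -2.5]
width: 0.014
finger_force: 30.0
```

```bash
python3 st.py 0 1|grep -v px
```

```text
[ 0.42029765 -0.08269539  0.24251493] [ 0.54475608 -0.06780146  0.11333184] [-0.466 -0.293  2.136  0.623  0.719  0.633] [ 9.86569842  3.92168113 -2.48067821] 0.013970856570574902 19.5
ang 0.1648202428582424 r 0.03947075412190355
housing (0.9989956697706798, [-0.019999999552965164, -0.020999999716877937]) static back (0.9992206589272592, [-0.01600000075995922, -0.013000000268220901])
platform_top [(array([ 0.6577, -0.0505,  0.1508]), 0.6)]
housing_underside [(array([ 0.635 , -0.0549,  0.1486]), 0.86)]
```

Emit:
play_rows:
  translation:
    - [-0.04, 0.16, 0.04]
    - [-0.05, 0.15, 0.06]
  twist:
    - [0, 0, 0]
    - [0, 0, 0]
  gripper: [-0.9, -0.9]

```text
time: 19.85
tool_pos: [0.4217, -0.095, 0.237]
ee_rot: [-3.141, -0.769, 0.119]
wrist_force: [3.7, 3.2, -0.7]
width: 0.0137
finger_force: 30.0
```

```bash
python3 st.py 6.3 8|grep -v px;python3 -c "
from h import *
wind(6.88,8)"
```

```text
[ 0.42171975 -0.09500046  0.2369766 ] [ 0.54605928 -0.08009655  0.10768021] [-0.497 -0.271  2.132  0.653  0.723  0.58 ] [ 3.65128775  3.21329721 -0.66170321] 0.013691141287385352 19.85
ang 0.6106294260004472 r 0.032856861146150745
housing (0.9519872254760644, [0.0020000000949949026, -0.2980000078678131]) static back (0.9992240822573227, [-0.004000000189989805, -0.004000000189989805])
platform_top [(array([ 0.6605, -0.0473,  0.1518]), 0.87)]
housing_underside [(array([ 0.6327, -0.057 ,  0.1504]), 0.92)]
{"translation": [[-0.07, 0.13, 0.07], [-0.09, 0.11, 0.1], [-0.1, 0.07, 0.1], [-0.11, 0.05, 0.12], [-0.12, 0.01, 0.11], [-0.11, -0.02, 0.12], [-0.11, -0.05, 0.11], [-0.1, -0.09, 0.11]], "twist": [[0.0, 0.0, 0.0], [0.0, 0.0, 0.0], [0.0, 0.0, 0.0], [0.0, 0.0, 0.0], [0.0, 0.0, 0.0], [0.0, 0.0, 0.0], [0.0, 0.0, 0.0], [0.0, 0.0, 0.0]]}
```

Run:
```python
import numpy as np,cv2,glob
k=len(glob.glob("pics/scene_*.npy"));L=[f"pics/scene_{i}.npy" for i in (1,k-1+0,)];print(sorted(glob.glob("pics/scene_*.npy")))
import os
fs=sorted(glob.glob("pics/scene_*.npy"),key=os.path.getmtime)
c=[cv2.resize(np.load(f)[110:250,200:340,::-1],None,fx=2.8,fy=2.8,interpolation=cv2.INTER_CUBIC) for f in(fs[0],fs[-1])]
cv2.imwrite("pics/cmp.png",np.hstack(c))
```

```text
['pics/scene_1.npy', 'pics/scene_10.npy', 'pics/scene_2.npy', 'pics/scene_3.npy', 'pics/scene_4.npy', 'pics/scene_5.npy', 'pics/scene_6.npy', 'pics/scene_7.npy', 'pics/scene_8.npy', 'pics/scene_9.npy']
```

View pics/cmp.png

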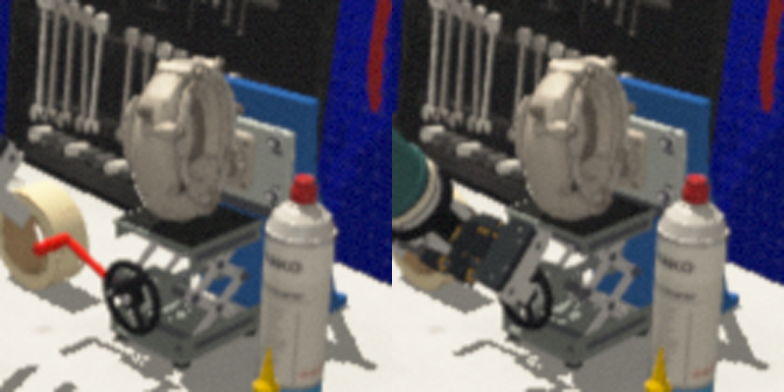

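Left is the reference and right is now. The arm doesn't cover the housing, and the platform looks to have closed the gap. I'll cross-check the lift on several patches.

```bash
cat > lift.py <<'E'
import numpy as np,cv2,glob,os
fs=sorted(glob.glob("pics/scene_*.npy"),key=os.path.getmtime);ref=np.load(fs[0])
def tr(im,b):
    x0,y0,x1,y1=b;A=ref[y0:y1,x0:x1].mean(2).astype(np.float32);B=im[y0:y1,x0:x1].mean(2).astype(np.float32);W=np.eye(2,3,dtype=np.float32)
    try:c,W=cv2.findTransformECC(A,B,W,cv2.MOTION_TRANSLATION,(3,300,1e-7),None,5)
    except cv2.error:return None
    return round(c,4),(-W[1,2]/.334).round(2)
boxes=[(243,128,288,190),(250,145,275,175),(245,128,285,150),(285,152,304,180),(250,165,280,188)]
for f in fs[-4:]:print(f,[tr(np.load(f),b) for b in boxes],"mm; platform",tr(np.load(f),(258,186,290,203)))
E
python3 lift.py
```

```text
pics/scene_7.npy [(0.9904, np.float32(0.25)), (0.9996, np.float32(0.02)), (0.9999, np.float32(-0.02)), (0.9988, np.float32(-0.03)), (0.9679, np.float32(0.3))] mm; platform (0.9614, np.float32(5.36))
pics/scene_8.npy [(0.9868, np.float32(0.32)), (0.9996, np.float32(0.07)), (0.9999, np.float32(-0.0)), (0.9988, np.float32(-0.03)), (0.9612, np.float32(0.32))] mm; platform (0.9553, np.float32(5.4))
pics/scene_9.npy [(0.9881, np.float32(0.3)), (0.9994, np.float32(0.04)), (0.9996, np.float32(0.09)), (0.9884, np.float32(0.06)), (0.9562, np.float32(0.29))] mm; platform (0.9527, np.float32(5.55))
pics/scene_10.npy [(0.9835, np.float32(1.13)), (0.8982, np.float32(1.04)), (0.9935, np.float32(0.96)), (0.8137, np.float32(0.76)), (0.9291, np.float32(0.39))] mm; platform (0.9544, np.float32(6.55))
```

Lift is about 0.9 mm, so the platform is firmly in contact and well inside 3 mm. I'll release, back off and go to the lever, whose pivot has risen about 6 mm.

```bash
cat >> h.py <<'E'
S=np.deg2rad(25);PIV=np.array([.5578,-.016,.0747+.006])
lev=lambda L:PIV+.075*(AY*np.cos(L-S)+AZ*np.sin(L-S))-.003*AX-.18*QF[:,2]
E
python3 - <<'E'
from h import *
p,R,o=cur()
a=plan([(p-.09*R[:,2],R,4),(lev(.87)-.08*QF[:,2],QF,4)]);plan([(lev(.87),QF,4)],a)
E
```

```text
{"translation": [[0.0, 0.0, -0.56], [0.0, 0.0, -0.56], [0.0, 0.0, -0.57], [0.0, 0.0, -0.56], [0.09, -0.82, 0.11], [0.09, -0.82, 0.11], [0.1, -0.83, 0.11], [0.09, -0.82, 0.11]], "twist": [[0.0, 0.0, 0.0], [0.0, 0.0, 0.0], [0.0, 0.0, 0.0], [0.0, 0.0, 0.0], [0.0, 0.0, 0.0], [-0.01, 0.01, 0.01], [0.0, 0.0, 0.0], [0.0, 0.01, 0.0]]}
{"translation": [[0.0, 0.0, 0.5], [0.0, 0.0, 0.5], [0.0, 0.0, 0.5], [0.0, 0.0, 0.5]], "twist": [[0.0, 0.0, 0.0], [0.0, 0.0, 0.0], [0.0, 0.0, 0.0], [0.0, 0.0, 0.0]]}
```

Emit:
play_rows:
  translation:
    - [0, 0, 0]
    - [0, 0, 0]
    - [0, 0, 0]
    - [0, 0, 0]
  twist:
    - [0, 0, 0]
    - [0, 0, 0]
    - [0, 0, 0]
    - [0, 0, 0]
  gripper: [0, 0, 0, 0]

```text
time: 20.4
tool_pos: [0.4216, -0.0957, 0.237]
ee_rot: [3.14, -0.769, 0.119]
wrist_force: [0.4, 1.0, -1.1]
width: 0.0426
finger_force: 0.0
```

Emit:
play_rows:
  translation:
    - [0.0, 0.0, -0.56]
    - [0.0, 0.0, -0.56]
    - [0.0, 0.0, -0.57]
    - [0.0, 0.0, -0.56]
    - [0.09, -0.82, 0.11]
    - [0.09, -0.82, 0.11]
    - [0.1, -0.83, 0.11]
    - [0.09, -0.82, 0.11]
  twist:
    - [0, 0, 0]
    - [0, 0, 0]
    - [0, 0, 0]
    - [0, 0, 0]
    - [0, 0, 0]
    - [0, 0, 0]
    - [0, 0, 0]
    - [0, 0, 0]
  gripper: [0, 0, 0, 0, 0, 0, 0, 0]

```text
time: 21.2
tool_pos: [0.3665, 0.0313, 0.2997]
ee_rot: [3.139, -0.771, 0.118]
wrist_force: [0.7, 0.1, 0.6]
width: 0.0469
finger_force: 0.0
```

```bash
python3 - <<'E'
from h import *
p,R,o=cur();print(p,o["joint_positions"],o["time"])
np.save("pics/scene_11.npy",robot.snapshot("scene"));robot.snapshot("wrist");robot.snapshot("top")
for c in("wrist","scene","top"):print(c,[(np.round(x["centre"],4).tolist(),round(x["score"],2)) for x in robot.spot_point("lever_grip",c)[:2]])
print(lev(.87)+.003*AX+.18*QF[:,2])
plan([(lev(.87),QF,4)])
E
python3 lift.py|tail -1
```

```text
[0.36653954 0.0312546  0.29971834] [-0.14397043 -0.55895226  2.17858136  0.25455314  0.78375573  1.19902937] 21.2
wrist [([0.5495, 0.0532, 0.1122], 0.98), ([0.5492, -0.0781, 0.108], 0.68)]
scene [([0.5518, 0.0532, 0.1142], 0.57)]
top [([0.5476, 0.0508, 0.1092], 0.6)]
[0.54999065 0.05160777 0.11221513]
{"translation": [[0.0, -0.01, 0.5], [0.0, 0.0, 0.51], [-0.01, -0.01, 0.5], [0.0, 0.0, 0.51]], "twist": [[0.0, 0.0, 0.0], [0.0, 0.0, 0.01], [0.0, 0.01, 0.0], [0.01, 0.0, 0.01]]}
pics/scene_11.npy [(0.9792, np.float32(1.31)), (0.842, np.float32(1.3)), (0.9926, np.float32(1.13)), (0.9233, np.float32(0.47)), (0.9205, np.float32(0.44))] mm; platform (0.954, np.float32(6.73))
```

The lift holds at about 1.1 mm and the lever is where expected. I'll grip it and swing it down.

Emit:
play_rows:
  translation:
    - [0.0, -0.01, 0.5]
    - [0.0, 0.0, 0.51]
    - [-0.01, -0.01, 0.5]
    - [0.0, 0.0, 0.51]
    - [0, 0, 0]
    - [0, 0, 0]
    - [0, 0, 0]
    - [0, 0, 0]
  twist:
    - [0, 0, 0]
    - [0, 0, 0]
    - [0, 0, 0]
    - [0, 0, 0]
    - [0, 0, 0]
    - [0, 0, 0]
    - [0, 0, 0]
    - [0, 0, 0]
  gripper: [0, 0, 0, 0, -0.9, -0.9, -0.9, -0.9]

```text
time: 22.3
tool_pos: [0.4224, 0.0372, 0.2424]
ee_rot: [3.139, -0.772, 0.118]
wrist_force: [1.0, -1.5, -0.2]
width: 0.0188
finger_force: 1.8
```

Emit:
play_rows:
  translation:
    - [0, 0, 0]
    - [0, 0, 0]
    - [0, 0, 0]
    - [0, 0, 0]
  twist:
    - [0, 0, 0]
    - [0, 0, 0]
    - [0, 0, 0]
    - [0, 0, 0]
  gripper: [-0.9, -0.9, -0.9, -0.9]

```text
time: 22.7
tool_pos: [0.4225, 0.0364, 0.2418]
ee_rot: [3.134, -0.772, 0.12]
wrist_force: [1.9, -8.5, -3.1]
width: 0.0147
finger_force: 29.9
```

Run:
```python
from h import *
p,R,o=cur();print(p,lev(.87))
plan([(p+lev(L)-lev(.87),R,1) for L in .87-.11*np.arange(1,9)])
```

```text
[0.42253695 0.03638082 0.24183348] [0.4224316  0.03687347 0.24133923]
{"translation": [[-0.13, -0.08, 0.14], [-0.14, -0.05, 0.14], [-0.14, -0.04, 0.14], [-0.15, -0.01, 0.15], [-0.14, 0.01, 0.15], [-0.14, 0.04, 0.15], [-0.14, 0.05, 0.14], [-0.13, 0.08, 0.13]], "twist": [[0.0, 0.0, 0.0], [0.0, 0.0, 0.0], [0.0, 0.0, 0.0], [0.0, 0.0, 0.0], [0.0, 0.0, 0.0], [0.0, 0.0, 0.0], [0.0, 0.0, 0.0], [0.0, 0.0, 0.0]]}
```

Emit:
play_rows:
  translation:
    - [-0.13, -0.08, 0.14]
    - [-0.14, -0.05, 0.14]
    - [-0.14, -0.04, 0.14]
    - [-0.15, -0.01, 0.15]
    - [-0.14, 0.01, 0.15]
    - [-0.14, 0.04, 0.15]
    - [-0.14, 0.05, 0.14]
    - [-0.13, 0.08, 0.13]
  twist:
    - [0, 0, 0]
    - [0, 0, 0]
    - [0, 0, 0]
    - [0, 0, 0]
    - [0, 0, 0]
    - [0, 0, 0]
    - [0, 0, 0]
    - [0, 0, 0]
  gripper: [-0.9, -0.9, -0.9, -0.9, -0.9, -0.9, -0.9, -0.9]

```text
time: 23.5
tool_pos: [0.4233, 0.036, 0.1803]
ee_rot: [3.134, -0.778, 0.12]
wrist_force: [-25.7, 4.0, 30.4]
width: 0.0144
finger_force: 30.0
```

Emit:
play_rows:
  translation:
    - [-0.07, 0.04, 0.07]
    - [-0.07, 0.04, 0.07]
  twist:
    - [0, 0, 0]
    - [0, 0, 0]
  gripper: [-0.9, -0.9]

```text
time: 23.7
tool_pos: [0.4247, 0.0348, 0.1757]
ee_rot: [3.141, -0.783, 0.117]
wrist_force: [-22.0, 10.3, 31.1]
width: 0.0147
finger_force: 30.0
```

At the stop (30 N upward). I'll release, retreat well clear and verify.

Emit:
play_rows:
  translation:
    - [0, 0, 0]
    - [0, 0, 0]
    - [0, 0, 0]
    - [0, 0, 0]
    - [0, 0, -0.5]
    - [0, 0, -0.8]
    - [0, 0, -0.8]
    - [0, 0, 0]
  twist:
    - [0, 0, 0]
    - [0, 0, 0]
    - [0, 0, 0]
    - [0, 0, 0]
    - [0, 0, 0]
    - [0, 0, 0]
    - [0, 0, 0]
    - [0, 0, 0]
  gripper: [0, 0, 0, 0, 0, 0, 0, 0]

```text
time: 24.5
tool_pos: [0.3642, 0.0273, 0.2333]
ee_rot: [3.136, -0.778, 0.12]
wrist_force: [0.3, -0.4, 1.0]
width: 0.0468
finger_force: 0.0
```

```bash
python3 - <<'E'
from h import *
p,R,o=cur();print(p,o["wrist_force"],o["width"],o["time"])
np.save("pics/scene_12.npy",robot.snapshot("scene"));w=robot.snapshot("wrist");robot.snapshot("top")
for c in("wrist","scene","top"):
  for n in("lever_grip","compressor_wheel","masking_tape","spray_cleaner","dropper_bottle")[:1 if c!="top" else 5]:print(c,n,[(np.round(x["centre"],4).tolist(),round(x["score"],2)) for x in robot.spot_point(n,c)[:2]])
m=robot.camera_model("wrist");v=cv2.resize(w[:,:,::-1],(800,600)).copy()
for L,col in((0,(0,255,0)),(.1,(255,0,0))):
  g=lev(L)+.003*AX+.18*QF[:,2];print(g)
  for q in proj([g-.016*AX,g+.028*AX],m)*800/512:cv2.circle(v,tuple(int(t) for t in q),3,col,-1)
cv2.imwrite("pics/w5.png",v)
E
python3 lift.py|tail -1
```

```text
[0.3641535  0.02734857 0.23327166] [ 0.34666395 -0.41903459  1.03043976] 0.046801757126281554 24.5
wrist lever_grip [([0.5513, 0.0535, 0.0512], 0.78)]
scene lever_grip [([0.554, 0.0525, 0.0524], 0.59)]
top lever_grip [([0.6328, -0.0558, 0.1492], 0.61), ([0.5498, 0.0518, 0.0454], 0.54)]
top compressor_wheel [([0.4292, 0.0827, -0.0002], 0.51)]
top masking_tape [([0.6133, 0.1619, -0.0015], 0.69)]
top spray_cleaner [([0.6571, -0.2091, 0.0013], 0.94), ([0.6653, -0.049, 0.1517], 0.23)]
top dropper_bottle [([0.5274, -0.3056, 0.003], 0.77), ([0.6596, -0.2085, -0.0013], 0.55)]
[0.55000031 0.05152411 0.04900363]
[0.54967618 0.05433022 0.05594797]
pics/scene_12.npy [(0.98, np.float32(1.36)), (0.8625, np.float32(1.24)), (0.9925, np.float32(1.06)), (0.914, np.float32(1.15)), (0.923, np.float32(0.33))] mm; platform (0.954, np.float32(6.72))
```

View pics/w5.png

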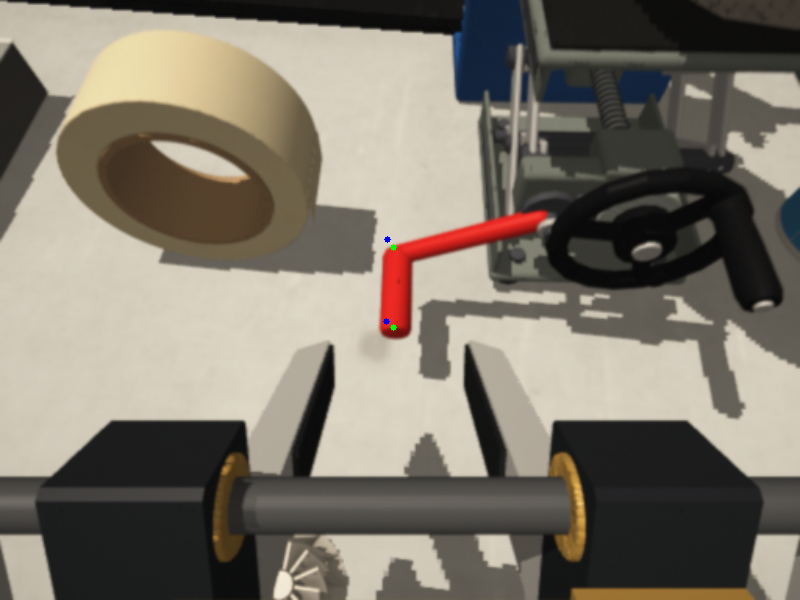

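The rod end at (395,327) matches the fully-down prediction (green dot). The lift is steady at about 1.1 mm, the loose items haven't moved, and the gripper is clear.

```bash
python3 -c "
from bench import robot
print(robot.close_job())"
```

```text
the job is handed in; nothing more can be done
None
```

I handed the job in at about 25 s: the platform bears firmly on the housing with about 1.1 mm of lift, the clamp lever is fully down again, the loose items haven't moved, and the gripper is clear.

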